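# Set the stop collar on the short funnel stand

## Task

Two steel funnel stands stand on the sideboard; on the shorter one, turn the loose collar until its clamp screw sticks out squarely on the side where the post is ground flat, so that the screw bears on the flat. Only then tighten it by pushing the screw's raised lever all the way down to level, and let go. Leave the taller stand's collar as it is.

Things in the scene. Friction and masses are not known exactly. Their poses are not given: they have to be found in the camera images.
- short_stand: Shorter of two alike steel funnel stands, fixed. Foot 110 mm across, 18 mm high; post 28 mm across, top 102 mm above the sideboard, one side ground flat over its whole length (a D from above; flat 6 mm from the axis). Origin: on the post's axis at the sideboard surface, z up; +x is the way the flat faces (outward), roughly away from the robot, within 35 degrees.
- stop_collar (a joint): Turn of the short stand's brass collar, rad: 0 = clamp screw sticks out along the stand's +x (the flat's side); grows counterclockwise from above. Starts 0.6 to 1.25, range +-1.6, cannot slide, stays as left (friction 0.2 N m). Collar 48 mm across, from 60 to 88 mm above the sideboard. The 10 mm screw sticks out level at 74 mm height; the lever's hub is 50 mm from the post's axis.
- clamp_lever (a joint): Lever on that screw's end, turning about the screw's axis, rad: 0 = loose, arm slants up 45 degrees; 0.785 = tight, level, at its stop. Starts 0 to 0.1, stays as left, turns at 0.06 N m. Steel arm 12 mm wide, 8 thick, 56 long from hub centre to a 14 mm round end, 50 mm from the post's axis; from the hub it goes to the left, looking out from the post along the screw (stand's +y at collar 0).
- tall_screw (a point): Bystander, not to be moved: the lever hub of a like collar on the taller stand (post 190 mm high, same foot), 140 mm above the sideboard and 50 mm out from that post's axis along its screw (the point's +x); its lever is raised too.

How it is judged:
By the outcome, as a careful person would: the job done as asked, in the order asked, and still so for the second after the job is handed in, with the robot touching nothing.
It also fails if it takes over 40 s, if anything falls off the work surface, if the arm or the gripper's body presses on something with over 40 N, if the wrist force passes 120 N, or if a joint passes its speed limit or range.

## Robot

A 6-joint arm with a two-finger parallel gripper is mounted at the origin on the work surface. World frame = base frame: x ahead of the robot, y to its left, z up, the work surface at z = 0. Lengths are in m, angles in rad, forces in N, time in s.
With the tool pointing down it reaches from about 0.425 to 0.95 m from the base axis. Payload 3.5 kg.
Tool frame: the origin (TCP) lies midway between the tips of the shut fingers; the grasp point (between the pads) lies 19 mm behind it; z points along the fingers, y is the line along which they close (so a half turn about z gives the same grasp; the last joint's range is limited). The gripper opens to 85 mm and grips with 20 to 120 N. Pads are 22 mm wide; open, the fingers measure 114 mm over their backs; the gripper's body (76 mm by 85 mm) begins 54 mm behind the grasp point. The pads swing forward as they close: fully open they stand 13 mm farther back than shut.
Start: joints at [-1.285, 0.286, 1.577, -0, 1.279, -0.15], TCP at [0.285, -0.612, 0.231] pointing down, gripper open.
Joint ranges: [-2.77, 2.77], [-0.9, 2.22], [0.21, 2.48], [-1.53, 4.67], [0.24, 2.81], [-2.84, 2.84]. Speed limits (rad/s): [2.79, 2.79, 3.14, 3.14, 3.14, 3.14].

## Interface

Orientations are given as a 3x3 rotation matrix whose columns are the frame's x, y, z axes.
In Python, from station import sensors, optics, env, spot_in gives the robot as it stands.
- The arm moves only by the tool play_rows, never from a script. Its argument "plan" is a list of rows, each a list of 3 entries, a list of its own where there are three numbers: the closure, from 0 (fully open) to 1 (shut), then the shift along the tool's x, y, z in cm, then the turn about the tool's z in rad. In form: [[fingers, [x, y, z], turn], ...]. A call has 1 to 8 rows; each row shifts and turns the commanded pose from where the row before left it, along the tool's axes as they then stand; what a row does not reach is not made up. A row lasts 1/8 s, in which the tool goes at most 62.5 mm and 10.7 degrees, less where a joint would pass 70% of its speed; a pose out of reach is approached as far as the arm can. A call with a gripper value outside its range is refused whole. The fingers move at their own pace and stop on an object; "newtons" is the grip in N (left out, the last holds). Time passes only in rows, so rows that do not move let the fingers close. It gives the time, the measured TCP pose, the force, the opening and the grip force at its end, in the units of the state.
- sensors.get_state(): the state, without advancing time (a new reading comes with each control period).
- optics.read_camera(name): name is "scene" or "top" or "wrist"; returns a dict with "img" (420x560x3 uint8, blue, green, red), "fx", "fy", "cx", "cy" (pixels), "T" (4x4, takes a point from camera to world coordinates). Camera axes: x right, y down, z forward; pixel columns grow to the right and rows downward; lengths in m; the calibration is good to about 2 mm. The wrist camera is an equidistant fisheye: a pixel r from the principal point sees the ray r / f radians off the axis. A picture is of the moment at which its call begins. There is no depth.
- env.job_done(): hands the job in; it is judged then, once.
Trained networks look in the newest picture that a camera, given by its name, has taken for a name from the list of things; names that differ only in an ending like _2 or _b are one class to them, and where a whole thing is asked for, a point or a joint stands for the part that bears it (a point fixed in the world has none). Each returns a list of dicts, best first, with "p" (0 to 1); they miss things now and then, are a little off and sometimes report something else, mostly with a low value. They report only what shows in the picture. A call takes as long as a camera call.
- spot_in(camera, thing): "xy" ([column, row] in pixels, amid what is visible of it).
The state is a dict: "t": time; "joints": joint angles; "qvel": joint speeds; "tau": joint torques, N m; "tcp_pos": TCP position; "tool_rot": TCP orientation; "force": force on the tool from outside, world axes, zero at the start; "moment": the same for the moment, N m; "gripper_width": opening from 0.0 (shut) to 1.0 (fully open); "finger_force": force on a finger pad.
Only numpy, scipy, OpenCV 4.12 (cv2) and the standard library are available. Lean on these libraries where they do the work, as an engineer would, in place of code of your own. Each camera call takes 0.05 s, during which the arm holds its last target. There are 200 camera calls.

## Working session

There is one attempt and no reset: what is moved stays moved. The work goes in short steps, Python scripts to look and compute and a tool call to move; the robot and the scene stay as the last step left them, time stands still between calls to the robot, and variables do not carry over. Pictures are saved under pics/ and viewed, at most 10 in all, crops included, and the job is handed in when it is done.

Besides the shell and the picture viewer there is one more tool, called after "Call:" as name([rows], argument=value, ...), one row to a line, values as JSON. play_rows: Moves the arm, as the interface text tells. Its arguments: {"type":"object","properties":{"plan":{"type":"array"},"newtons":{"type":"number"}},"required":["plan"]}

```bash
mkdir -p pics; ls; cat > h.py <<'E'
import numpy as np, cv2
from station import sensors, optics, env, spot_in
def proj(c,P,eq=False):
    P=np.atleast_2d(P); T=np.linalg.inv(c["T"]); q=P@T[:3,:3].T+T[:3,3]
    if eq:
        r=np.linalg.norm(q[:,:2],axis=1); th=np.arctan2(r,q[:,2]); s=(th/np.maximum(r,1e-9))[:,None]; n=q[:,:2]*s
    else: n=q[:,:2]/q[:,2:]
    return n*[c["fx"],c["fy"]]+[c["cx"],c["cy"]]
def ray(c,uv,eq=False):
    n=(np.array(uv)-[c["cx"],c["cy"]])/[c["fx"],c["fy"]]
    if eq:
        r=np.linalg.norm(n)+1e-12; d=np.r_[n/r*np.sin(r),np.cos(r)]
    else: d=np.r_[n,1]
    d=c["T"][:3,:3]@d; return c["T"][:3,3],d/np.linalg.norm(d)
def atz(c,uv,z,eq=False):
    o,d=ray(c,uv,eq); return o+d*(z-o[2])/d[2]
def tri(rs):
    A=np.zeros((3,3)); b=np.zeros(3)
    for o,d in rs:
        M=np.eye(3)-np.outer(d,d); A+=M; b+=M@o
    p=np.linalg.solve(A,b); return p,[float(np.linalg.norm((np.eye(3)-np.outer(d,d))@(p-o))) for o,d in rs]
E
python3 - <<'E'
from h import *
np.set_printoptions(precision=3,suppress=True)
for n in ["scene","top","wrist"]:
    c=optics.read_camera(n); cv2.imwrite(f"pics/{n}0.png",c["img"]); print(n,c["T"].tolist() if 0 else c["T"],c["fx"],c["cx"],c["cy"])
    for t in ["short_stand","stop_collar","clamp_lever","tall_screw"]:
        print(t,[(np.round(d["xy"],1).tolist(),round(d["p"],2)) for d in spot_in(n,t)])
s=sensors.get_state(); print(s["tcp_pos"],s["tool_rot"],s["gripper_width"],s["t"])
cs=[cv2.imread(f"pics/{n}0.png") for n in ["scene","top"]]
cv2.imwrite("pics/a.png",cv2.resize(np.hstack(cs),(800,300)))
E
```

```text
pics
scene [[ 0.621  0.64  -0.453  0.833]
 [ 0.784 -0.508  0.357 -0.224]
 [-0.002 -0.577 -0.817  0.636]
 [ 0.     0.     0.     1.   ]] 392.0473369690731 277.30671368756106 215.2999107866119
short_stand [([187.1, 323.9], 0.74), ([342.2, 150.7], 0.39)]
stop_collar [([191.3, 303.7], 0.81)]
clamp_lever [([207.8, 285.1], 0.88)]
tall_screw [([341.1, 149.5], 0.86)]
top [[-0.026 -0.996  0.086  0.479]
 [-1.     0.027  0.011 -0.005]
 [-0.014 -0.086 -0.996  1.076]
 [ 0.     0.     0.     1.   ]] 535.8154733678851 282.6433302523186 208.80323303438783
short_stand [([386.3, 212.9], 0.8)]
stop_collar [([383.8, 204.7], 0.86)]
clamp_lever [([364.1, 204.4], 0.66)]
tall_screw [([189.5, 233.6], 0.85)]
wrist [[ 0.421 -0.871 -0.254  0.351]
 [-0.907 -0.404 -0.119 -0.582]
 [ 0.001  0.28  -0.96   0.374]
 [ 0.     0.     0.     1.   ]] 325.19226210127806 276.1384228521142 208.5792444064538
short_stand []
stop_collar []
clamp_lever []
tall_screw []
[ 0.285 -0.612  0.231] [[ 0.907  0.422 -0.   ]
 [ 0.422 -0.907 -0.   ]
 [-0.     0.    -1.   ]] 1.001215751056153 0.75
```

```bash
python3 - <<'E'
from h import *
a=cv2.imread("pics/scene0.png")[180:420,90:330]; b=cv2.imread("pics/top0.png")[140:280,310:450]
cv2.imwrite("pics/b.png",np.hstack([cv2.resize(a,(400,400),interpolation=2),cv2.resize(b,(400,400),interpolation=2)]))
E
```

```text
(no output)
```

View pics/a.png

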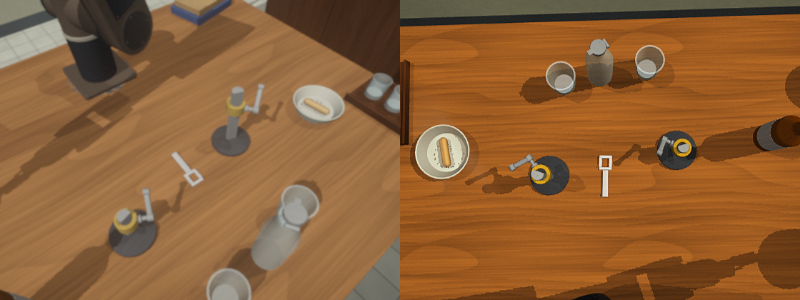

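View pics/b.png

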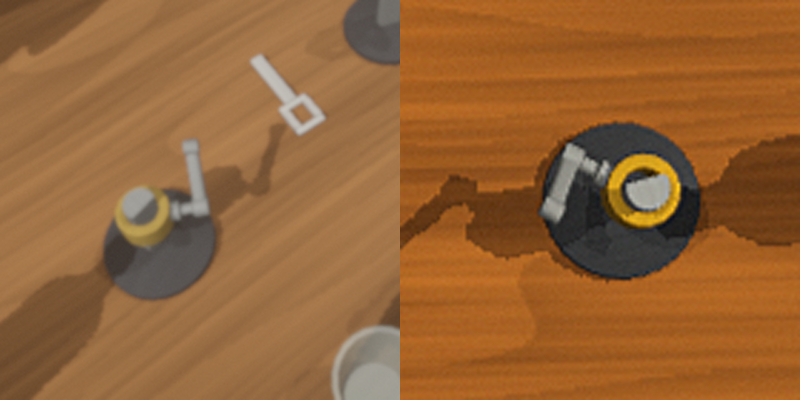

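The scene view shows the short stand at about (187,324), with its lever raised at (208,285). In the top view its screw points left (about +y) and the post's flat edge is on the upper side (+x). Next I'll fit the post axis and the hub.

```bash
python3 - <<'E'
from h import *
np.set_printoptions(precision=4,suppress=True)
cs={n:optics.read_camera(n) for n in ["scene","top"]}
# yellow collar centroids -> triangulated; dark foot ellipse
for n,box in [("scene",(130,240,260,380)),("top",(350,165,430,250))]:
    im=cs[n]["img"]; x0,y0,x1,y1=box; hsv=cv2.cvtColor(im,cv2.COLOR_BGR2HSV)[y0:y1,x0:x1]
    y=((hsv[...,0]>18)&(hsv[...,0]<35)&(hsv[...,1]>120)&(hsv[...,2]>90)).astype(np.uint8)
    d=((hsv[...,1]<70)&(hsv[...,2]<100)).astype(np.uint8)
    for nm,m,zs in [("yel",y,[.074,.088]),("dark",d,[0.009,.018])]:
        ct=max(cv2.findContours(m,0,2)[0],key=cv2.contourArea); h=cv2.convexHull(ct)
        e=cv2.fitEllipse(h) ; p=np.array(e[0])+[x0,y0]
        print(n,nm,cv2.contourArea(h),p,e[1],[atz(cs[n],p,z) for z in zs])
for t in ["stop_collar","clamp_lever"]:
    print(t,tri([ray(cs[n],spot_in(n,t)[0]["xy"]) for n in cs]))
print("tall",tri([ray(cs[n],spot_in(n,"tall_screw")[0]["xy"]) for n in cs]))
E
```

```text
scene yel 888.5 [176.2079 308.932 ] (34.63385772705078, 35.19857406616211) [array([ 0.5626, -0.204 ,  0.074 ]), array([ 0.5693, -0.2045,  0.088 ])]
scene dark 2600.0 [184.9389 329.1535] (56.162357330322266, 67.74877166748047) [array([ 0.5702, -0.2079,  0.009 ]), array([ 0.574 , -0.2082,  0.018 ])]
top yel 496.5 [394.8196 206.2615] (25.276124954223633, 25.70987892150879) [array([ 0.5649, -0.2037,  0.074 ]), array([ 0.5637, -0.2009,  0.088 ])]
top dark 2250.5 [386.8031 209.8701] (53.74535369873047, 55.14545440673828) [array([ 0.5637, -0.2003,  0.009 ]), array([ 0.563 , -0.1987,  0.018 ])]
stop_collar (array([ 0.5706, -0.1791,  0.079 ]), [0.00022462353149668395, 0.00022462353149684997])
clamp_lever (array([ 0.5664, -0.1474,  0.0881]), [0.001702549171434844, 0.0017025491714349017])
tall (array([0.5206, 0.1678, 0.1432]), [0.0002653911277252783, 0.000265391127725348])
```

Call:
play_rows([
  [0,[3.33,-4.19,0],0],
  [0,[3.33,-4.19,0],0],
  [0,[3.33,-4.19,0],0],
  [0,[3.33,-4.19,0],0],
  [0,[3.33,-4.19,0],0],
  [0,[3.33,-4.19,0],0],
  [0,[5.68,-0.06,0],0],
  [0,[5.68,-0.06,0],0],
])

```text
t: 2.15
tcp_pos: [0.4635, -0.2494, 0.2321]
tool_rot: [[0.907, 0.422, 0.001], [0.422, -0.907, -0.001], [0.001, 0.002, -1.0]]
force: [0.2, -0.6, -0.7]
gripper_width: 0.999
finger_force: 0.0
```

Call:
play_rows([
  [0,[5.68,-0.06,0],0],
  [0,[5.68,-0.06,0],0],
  [0,[0,0,0.8],-0.15],
  [0,[0,0,0.8],-0.15],
  [0,[0,0,0.8],-0.15],
  [0,[0,0,0.8],-0.15],
  [0,[0,0,0.8],-0.15],
  [0,[0,0,0],0],
])

```text
t: 3.15
tcp_pos: [0.5645, -0.2013, 0.1905]
tool_rot: [[0.377, 0.926, -0.001], [0.926, -0.377, 0.001], [0.0, -0.002, -1.0]]
force: [0.1, 0.1, -0.3]
gripper_width: 1.0
finger_force: 0.0
```

```bash
python3 - <<'E'
from h import *
np.set_printoptions(precision=4,suppress=True)
c=optics.read_camera("wrist"); im=c["img"]; cv2.imwrite("pics/w1.png",im); np.savez("w1.npz",T=c["T"],k=[c["fx"],c["fy"],c["cx"],c["cy"]])
s=sensors.get_state(); print(s["t"],s["tcp_pos"],s["tool_rot"],s["joints"],s["force"])
for t in ["short_stand","stop_collar","clamp_lever"]: print(t,spot_in("wrist",t)[:2])
for P in [(.565,-.202,.102),(.565,-.202,.088),(.565,-.202,.0)]: print(proj(c,P,True))
u,v=proj(c,(.565,-.19,.09),True)[0].astype(int)
x0,y0=max(u-100,0),max(v-75,0); print(x0,y0)
cv2.imwrite("pics/w1c.png",cv2.resize(im[y0:y0+150,x0:x0+200],None,fx=4,fy=4,interpolation=2))
E
```

```text
3.2 [ 0.5648 -0.2015  0.1912] [[ 0.3779  0.9258 -0.0005]
 [ 0.9258 -0.3779  0.0003]
 [ 0.0001 -0.0005 -1.    ]] [-0.5118  0.1583  1.8036  0.      1.1802 -0.1242] [ 1.304  -0.68    0.7356]
short_stand [{'xy': [269.0, 184.7], 'p': 0.96}]
stop_collar [{'xy': [268.4, 176.4], 'p': 0.88}]
clamp_lever [{'xy': [252.2, 145.5], 'p': 0.63}]
[[275.9355 214.6027]]
[[275.9709 209.2907]]
[[276.1296 185.5481]]
170 121
```

View pics/w1c.png

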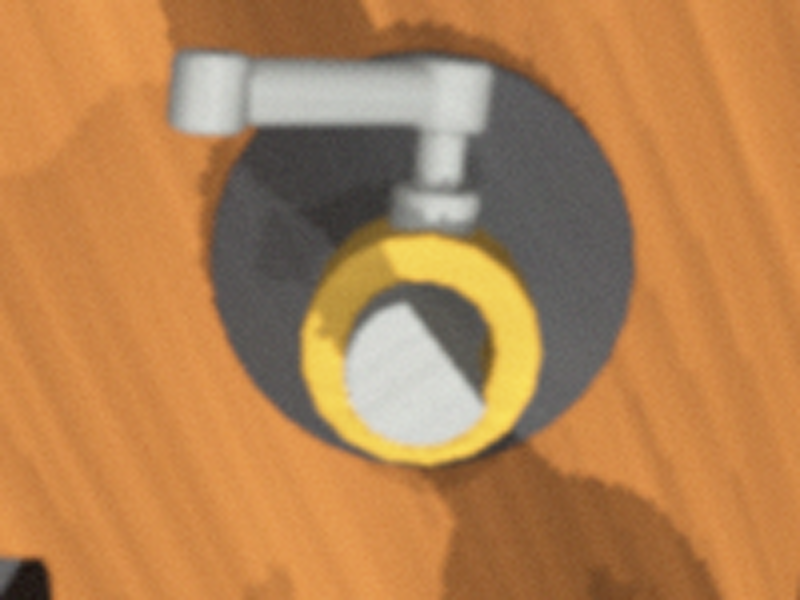

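The wrist view clearly shows the collar ring around (275,208) and the screw pointing up the image to the hub at about (285,145). The lever end is at (222,144), and the flat's edge runs from (271,197) to (292,221). Next I'll turn these into world coordinates.

```bash
python3 - <<'E'
from h import *
np.set_printoptions(precision=4,suppress=True)
d=np.load("w1.npz"); k=d["k"]; c=dict(T=d["T"],fx=k[0],fy=k[1],cx=k[2],cy=k[3]); im=cv2.imread("pics/w1.png")
U=lambda x,y:(170+(x+.5)/4-.5,121+(y+.5)/4-.5)
W=lambda x,y,z:atz(c,U(x,y),z,True)
hsv=cv2.cvtColor(im,cv2.COLOR_BGR2HSV); m=np.zeros(im.shape[:2],bool); m[170:245,230:320]=1
def circ(P):
    A=np.c_[2*P,np.ones(len(P))]; s=np.linalg.lstsq(A,(P**2).sum(1),rcond=None)[0]; return s[:2],np.sqrt(s[2]+s[:2]@s[:2])
# collar top bright ring outer: points read off, z=.088
for nm,pts,z in [("collar",[(302,350),(318,405),(365,452),(424,466),(482,452),(528,405),(543,350),(527,295),(480,250),(424,235),(365,250),(318,297)],.088),
  ("post",[(346,375),(357,415),(385,438),(415,446),(450,437),(478,415),(352,345),(370,320),(395,305)],.102),
  ("foot",[(214,250),(225,330),(300,438),(350,458),(530,440),(600,360),(632,260),(615,170),(560,90)],.018)]:
    P=np.array([W(*p,z)[:2] for p in pts]); cc,r=circ(P); print(nm,cc,r, P.mean(0))
    if nm=="post": pc=cc
a,b=W(412,307,.102),W(482,396,.102); t=(b-a)[:2]; t/=np.linalg.norm(t); n=np.array([-t[1],t[0]]); n*=np.sign(n[0])
print("flat yaw",np.arctan2(n[1],n[0]),"dist",(a[:2]-pc)@n,(b[:2]-pc)@n)
for nm,p,z in [("boss",(436,210),.078),("screw",(442,155),.078),("hub",(461,95),.079),("end",(208,92),.114)]:
    q=W(*p,z); print(nm,q,"yaw from post",np.arctan2(*(q[:2]-pc)[::-1]),np.linalg.norm(q[:2]-pc))
u=W(300,126,.09)[:2]-W(420,126,.084)[:2]
h,e=W(490,95,.079)[:2],W(172,92,.119)[:2]
l=W(461,95,.079)[:2]-W(208,92,.119)[:2]; print("lever dir yaw",np.arctan2(-l[1],-l[0]),np.linalg.norm(l))
E
```

```text
collar [ 0.5646 -0.2017] 0.023620966213070013 [ 0.5648 -0.2013]
post [ 0.5639 -0.2014] 0.013823861910366468 [ 0.5587 -0.2022]
foot [ 0.5648 -0.1995] 0.05339908643265486 [ 0.566 -0.213]
flat yaw 0.26233593090685936 dist 0.007016147395091033 0.007016147395091033
boss [ 0.5772 -0.1778  0.078 ] yaw from post 1.0583123743612064 0.027115340312230833
screw [ 0.5824 -0.168   0.078 ] yaw from post 1.064097232985102 0.03823055065851647
hub [ 0.5904 -0.1582  0.079 ] yaw from post 1.0203751014883526 0.05064587350162873
end [ 0.5513 -0.138   0.114 ] yaw from post 1.7658267061755 0.06458006319791801
lever dir yaw 2.6525912516834027 0.043114383645526284
```

Call:
play_rows([
  [0,[0,0,3],0.12],
  [0,[0,0,4],0],
  [0,[0,0,4],0],
  [0,[0,0,2.5],0],
  [0,[0,0,0],0],
  [0,[0,0,0],0],
])

```text
t: 4.1
tcp_pos: [0.566, -0.2021, 0.0579]
tool_rot: [[0.484, 0.875, 0.002], [0.875, -0.484, -0.001], [-0.0, 0.003, -1.0]]
force: [-0.1, -0.5, 0.5]
gripper_width: 1.001
finger_force: 0.0
```

Call:
play_rows([
  [1,[0,0,0],0],
  [1,[0,0,0],0],
  [1,[0,0,0],0],
  [1,[0,0,0],0],
  [1,[0,0,0],0],
  [1,[0,0,0],0],
], newtons=50)

```text
t: 4.85
tcp_pos: [0.5634, -0.2007, 0.0579]
tool_rot: [[0.484, 0.875, -0.005], [0.875, -0.484, 0.002], [-0.0, -0.005, -1.0]]
force: [-7.7, 3.9, 8.8]
gripper_width: 0.55
finger_force: 49.7
```

```bash
python3 - <<'E'
from h import *
from scipy.optimize import least_squares
d=np.load("w1.npz"); k=d["k"]; c=dict(T=d["T"],fx=k[0],fy=k[1],cx=k[2],cy=k[3])
g=cv2.GaussianBlur(cv2.cvtColor(cv2.imread("pics/w1.png"),6).astype(np.float32),(0,0),.7)
p0=np.array([273,197.5]);p1=np.array([290,219.]);t=(p1-p0)/np.linalg.norm(p1-p0);n=np.array([-t[1],t[0]])
s=np.arange(-3.5,3.6,.1);pts=[]
for a in np.linspace(.08,.92,20):
    q=p0+a*(p1-p0)+s[:,None]*n
    v=cv2.remap(g,q[:,0].astype(np.float32)[None],q[:,1].astype(np.float32)[None],1)[0]
    pts.append(q[np.argmax(abs(np.gradient(v)))])
W=np.array([atz(c,p,.102,True)[:2] for p in pts]).astype(np.float32)
vx,vy,x,y=cv2.fitLine(W,cv2.DIST_HUBER,0,.001,.001).ravel()
r=(W-[x,y])@[-vy,vx]; print("flat yaw",np.arctan2(vx,-vy),"resid mm",np.round(r*1e3,1))
E
```

```text
flat yaw 0.24630995 resid mm [ 0.  -0.1 -0.3 -0.1  0.1  0.3 -0.2  0.   0.1  0.2 -0.1  0.  -0.2  0.1
 -0.1  0.  -0.  -0.1  0.   0. ]
```

Call:
play_rows([
  [1,[0,-0.25,0],0],
  [1,[0,0,0],0.12],
  [1,[0,0,0],0.12],
  [1,[0,0,0],0.12],
  [1,[0,0,0],0.12],
  [1,[0,0,0],0.12],
  [1,[0,0,0],0.12],
  [1,[0,0,0],0.09],
])

```text
t: 5.85
tcp_pos: [0.5639, -0.2012, 0.058]
tool_rot: [[0.968, 0.251, 0.003], [0.251, -0.968, -0.002], [0.002, 0.003, -1.0]]
force: [1.3, -0.3, 3.4]
gripper_width: 0.544
finger_force: 51.2
```

Call:
play_rows([
  [1,[0,0,0],0],
  [1,[0,0,0],0],
])

```text
t: 6.1
tcp_pos: [0.5639, -0.2012, 0.0579]
tool_rot: [[0.967, 0.253, 0.003], [0.253, -0.967, -0.001], [0.003, 0.002, -1.0]]
force: [0.6, -1.7, 5.8]
gripper_width: 0.548
finger_force: 51.3
```

Now I'll release, rise straight up and verify with the wrist camera.

Call:
play_rows([
  [0,[0,0,0],0],
  [0,[0,0,0],0],
  [0,[0,0,0],0],
  [0,[0,0,0],0],
  [0,[0,0,-4],0],
  [0,[0,0,-4],0],
  [0,[0,0,-5],0],
  [0,[0,0,0],0],
])

```text
t: 7.1
tcp_pos: [0.5655, -0.2018, 0.1923]
tool_rot: [[0.967, 0.253, 0.01], [0.253, -0.967, -0.005], [0.008, 0.008, -1.0]]
force: [1.0, -0.3, -0.6]
gripper_width: 1.0
finger_force: 0.0
```

```bash
python3 - <<'E'
from h import *
c=optics.read_camera("wrist"); im=c["img"]; cv2.imwrite("pics/w2.png",im); np.savez("w2.npz",T=c["T"],k=[c["fx"],c["fy"],c["cx"],c["cy"]])
s=sensors.get_state(); print(s["t"],s["tcp_pos"],s["tool_rot"],s["joints"])
cv2.imwrite("pics/w2c.png",cv2.resize(im[121:271,170:370],None,fx=4,fy=4,interpolation=2))
E
```

```text
7.15 [ 0.56398534 -0.20099701  0.18909896] [[ 0.96739807  0.25321822  0.00463796]
 [ 0.25323187 -0.96740204 -0.00262987]
 [ 0.00382084  0.00371861 -0.99998579]] [-5.11675057e-01  1.55188893e-01  1.81111537e+00 -2.40300015e-05
  1.16995672e+00  8.03116222e-01]
```

View pics/w2c.png

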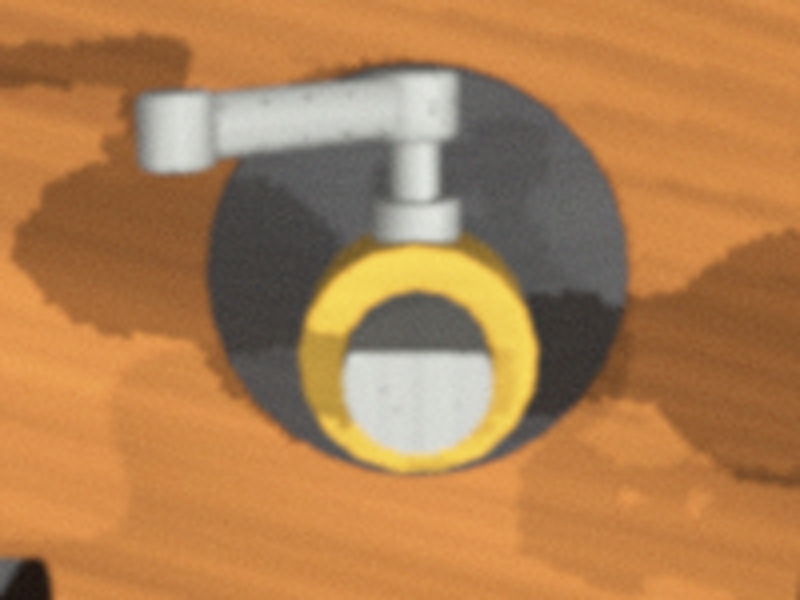

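The screw (around (274,164)) now stands straight out from the flat, whose edge runs from (256,208) to (293,208). I'll measure the residual angle.

```bash
python3 - <<'E'
from h import *
np.set_printoptions(precision=4,suppress=True)
d=np.load("w2.npz"); k=d["k"]; c=dict(T=d["T"],fx=k[0],fy=k[1],cx=k[2],cy=k[3])
g=cv2.GaussianBlur(cv2.cvtColor(cv2.imread("pics/w2.png"),6).astype(np.float32),(0,0),.7)
U=lambda x,y:np.array((170+(x+.5)/4-.5,121+(y+.5)/4-.5))
def edge(a,b,z,w=2.5):
    p0,p1=U(*a),U(*b);t=(p1-p0)/np.linalg.norm(p1-p0);n=np.array([-t[1],t[0]]);s=np.arange(-w,w,.1);W=[]
    for f in np.linspace(.05,.95,16):
        q=(p0+f*(p1-p0)+s[:,None]*n).astype(np.float32)
        v=cv2.remap(g,q[:,0][None],q[:,1][None],1)[0]; W.append(atz(c,q[np.argmax(abs(np.gradient(v)))],z,True)[:2])
    vx,vy,x,y=cv2.fitLine(np.array(W,np.float32),cv2.DIST_HUBER,0,.001,.001).ravel(); return np.array([vx,vy]),np.array([x,y]),np.array(W)
v,p,W=edge((352,351),(485,351),.102); print("flat yaw",np.arctan2(abs(v[0]) and v[0]*np.sign(-v[1]),abs(v[1])),p)
L=[edge(a,b,.074) for a,b in [((393,150),(393,195)),((440,150),(440,195)),((376,208),(376,238)),((461,208),(461,238))]]
for v,p,_ in L: v=v*np.sign(v[0]); print("edge yaw",np.arctan2(v[1],v[0]),p)
m1=(L[0][1]+L[1][1])/2; m2=(L[2][1]+L[3][1])/2; A=np.array([.5643,-.2015])
for A in [(.5646,-.2017),(.5639,-.2014),atz(c,U(419.5,357),.088,True)[:2]]: print(A,[np.arctan2(*(m-A)[::-1]) for m in (m1,m2)])
for nm,q,z in [("hub",(430,105),.079),("end",(176,130),.119)]: print(nm,atz(c,U(*q),z,True))
E
```

```text
flat yaw 0.25332564 [ 0.5708 -0.2009]
edge yaw 0.2010476 [ 0.5987 -0.1879]
edge yaw 0.22023314 [ 0.5995 -0.1969]
edge yaw 0.37708917 [ 0.5872 -0.1872]
edge yaw 0.121536694 [ 0.5914 -0.2031]
(0.5646, -0.2017) [np.float64(0.26317601797761025), np.float64(0.25903516941052745)]
(0.5639, -0.2014) [np.float64(0.25017766442548234), np.float64(0.2410859973817981)]
[ 0.5655 -0.2015] [np.float64(0.26365579473289574), np.float64(0.25955888849042213)]
hub [ 0.6134 -0.1912  0.079 ]
end [ 0.6023 -0.1494  0.119 ]
```

The alignment is within about 0.01 rad. Next I'll shut the fingers, shift over the lever's end and go down.

Call:
play_rows([
  [1,[2.5,-2.1,0],0],
  [1,[2.5,-2.1,0],0],
  [1,[0,0,0],0],
  [1,[0,0,0],0],
  [1,[0,0,0],0],
  [1,[0,0,2.5],0],
  [1,[0,0,2.5],0],
  [1,[0,0,0],0],
])

```text
t: 8.15
tcp_pos: [0.5984, -0.1471, 0.1336]
tool_rot: [[0.968, 0.252, -0.005], [0.252, -0.968, 0.002], [-0.005, -0.003, -1.0]]
force: [-0.2, 0.7, 0.5]
gripper_width: -0.0
finger_force: 0.0
```

```bash
python3 - <<'E'
from h import *
c=optics.read_camera("wrist"); im=c["img"]; cv2.imwrite("pics/w3.png",im)
s=sensors.get_state(); print(s["t"],s["tcp_pos"],s["gripper_width"],s["force"])
R=s["tool_rot"]; a=.253; x=np.array([np.cos(a),np.sin(a)]); y=np.array([-x[1],x[0]]); q=s["tcp_pos"][:2]-np.array([.5645,-.2015]); print("stand xy",q@x,q@y)
E
```

```text
8.2 [ 0.59960871 -0.14741177  0.13551094] -0.00207021262755742 [-1.03567399  0.31124965  1.02028401]
stand xy 0.047529851705228776 0.04357833317923402
```

View pics/w3.png

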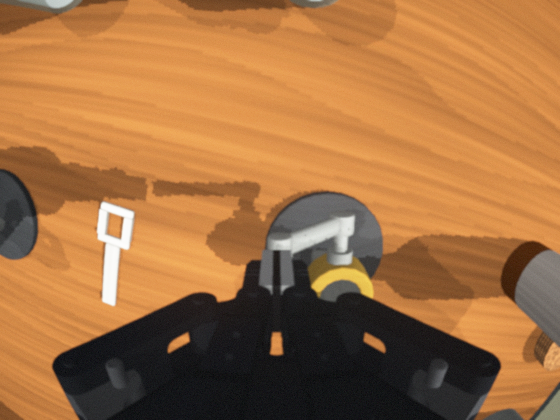

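The shut fingertips at about (277,268) stand just above the lever's end at (280,243), clear of the collar. Next I'll push down.

Call:
play_rows([
  [1,[0.3,0,0.5],0],
  [1,[0,0,0.7],0],
  [1,[0,0,0.7],0],
  [1,[0,0,0.7],0],
  [1,[0,0,0.7],0],
  [1,[0,0,0.7],0],
  [1,[0,0,0.7],0],
  [1,[0,0,0.3],0],
])

```text
t: 9.2
tcp_pos: [0.603, -0.1463, 0.0855]
tool_rot: [[0.968, 0.253, -0.001], [0.253, -0.968, 0.0], [-0.001, -0.001, -1.0]]
force: [0.1, 0.5, 2.1]
gripper_width: -0.0
finger_force: 0.6
```

Call:
play_rows([
  [1,[0,0,0.2],0],
  [1,[0,0,0.2],0],
  [1,[0,0,0.2],0],
  [1,[0,0,0],0],
])

```text
t: 9.7
tcp_pos: [0.6034, -0.1463, 0.0802]
tool_rot: [[0.967, 0.253, 0.0], [0.253, -0.967, -0.0], [0.0, 0.0, -1.0]]
force: [-0.0, 0.2, 0.1]
gripper_width: -0.001
finger_force: 0.0
```

Call:
play_rows([
  [1,[0,0,0.15],0],
  [1,[0,0,0.15],0],
  [1,[0,0,0],0],
])

```text
t: 10.07
tcp_pos: [0.6035, -0.1462, 0.0778]
tool_rot: [[0.967, 0.253, 0.0], [0.253, -0.967, 0.0], [0.0, -0.0, -1.0]]
force: [-1.5, 1.5, 3.3]
gripper_width: 0.002
finger_force: 1.8
```

Call:
play_rows([
  [1,[0,0,0.15],0],
  [1,[0,0,0.15],0],
  [1,[0,0,0],0],
])

```text
t: 10.45
tcp_pos: [0.6046, -0.147, 0.0771]
tool_rot: [[0.967, 0.253, 0.002], [0.253, -0.967, -0.002], [0.002, 0.002, -1.0]]
force: [-3.3, 2.0, 11.2]
gripper_width: 0.002
finger_force: 5.4
```

It is at its stop, with the force rising to 11 N at 77 mm. I'll lift straight off and check.

Call:
play_rows([
  [1,[0,0,-3],0],
  [1,[0,0,-4],0],
  [1,[0,0,-4],0],
  [1,[-2.5,2.1,0],0],
  [1,[-2.5,2.1,0],0],
  [1,[0,0,0],0],
  [1,[0,0,0],0],
])

```text
t: 11.32
tcp_pos: [0.5657, -0.1994, 0.1839]
tool_rot: [[0.968, 0.253, -0.0], [0.253, -0.968, 0.0], [0.0, -0.0, -1.0]]
force: [0.9, 0.8, 0.4]
gripper_width: 0.003
finger_force: 0.0
```

```bash
python3 - <<'E'
from h import *
c=optics.read_camera("wrist"); im=c["img"]; cv2.imwrite("pics/w4.png",im); np.savez("w4.npz",T=c["T"],k=[c["fx"],c["fy"],c["cx"],c["cy"]])
s=sensors.get_state(); print(s["t"],s["tcp_pos"],s["force"])
b=optics.read_camera("scene")["img"][225:375,100:300]
cv2.imwrite("pics/w4c.png",np.hstack([cv2.resize(im[121:271,190:330],(490,525),interpolation=2),cv2.resize(b[:,20:108],(308,525),interpolation=2)]))
E
```

```text
11.375 [ 0.56586541 -0.19915028  0.18394287] [ 0.45684406 -0.45455023 -0.15144717]
```

View pics/w4c.png

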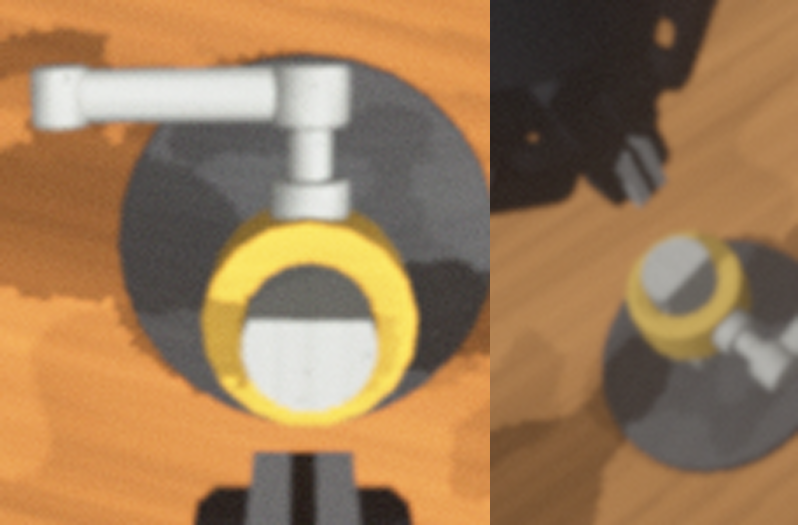

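The last view shows the lever running level (58 mm from hub to end, seen from above), the screw at right angles to the flat, and the gripper well clear.

```bash
python3 -c "
from station import env; print(env.job_done())"
```

```text
the job is handed in; nothing more can be done
None
```

The short stand's collar is turned so its screw bears squarely on the flat (within about 0.01 rad before tightening, and still square by eye afterwards). The lever was then pushed down level to its stop and let go, the taller stand was not touched, and the job was handed in at about 11 s.

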